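# Lock the gauging turntable with its drop latch

## Task

Lock the turntable for gauging: lift the latch bar by its ball knob, swing the turntable round with it until the bar has come up over the edge of the keeper, then feel along the keeper's top for the notch and let the bar drop fully home in it. Be gentle: do not jam or drop the bar hard against the keeper, keep the brass ring on the turntable, leave everything else on the bench alone, and let go at the end.

Things in the scene. Friction and masses are not known exactly. Their poses are not given: they have to be found in the camera images.
- spindle (a point): The turntable's axis at the height of its top face (50 mm over the bench). The cast-iron turntable is 170 mm across, on a fixed round foot 190 mm across, with a 16 mm pin rising 30 mm at its centre. The point's axes are those of the fixed foot: z up; -y points level from the turntable's axis to keeper_middle.
- turntable (a joint): Turntable angle in rad, counter-clockwise from above positive, limits -0.5 to 1.1; stays where it is left (friction about 0.12 N m). At 0 the latch bar points along the foot's -y, at keeper_middle. It starts at 0.62 to 0.9.
- latch_bar (a joint): Lift angle of the latch bar in rad: 0 = level on its stop (also when fully home in the notch), grows as the outer end is lifted, up to 1.1; it falls back by gravity. The bar weighs about 0.22 kg. Resting on the keeper's top it reads about 0.14.
- knob (a point): Centre of the black ball knob, 24 mm across, on a 10 mm stem on the outer end of the latch bar. With the bar level it is 165 mm out from the turntable's axis and 108 mm over the bench: 42 mm above and 120 mm outward of bar_pivot, about which it swings when lifted.
- bar_pivot (a point): Level cross pin of the latch bar, in two ears on the turntable, 45 mm out from its axis and 66 mm over the bench; turns with the turntable. The bar is plain flat steel 10 mm wide, 12 mm tall, centred on the pin's height, always pointing straight out from the turntable's axis, 127 mm long from the pin.
- keeper_middle (a point): Middle of the keeper's place: 118 mm out from the turntable's axis, at the height of the keeper's flat top (70 mm over the bench); axes as spindle. The keeper is a fixed upright steel block, 85 mm long across the bar's path (foot's x), 16 mm thick. Its end faces are square, so the bar (underside at 60 mm when level) must be lifted over them. Over 35 N from the bar harms it.
- fixture: The fixed foot carrying turntable and keeper, origin on the bench under the turntable's axis. The keeper's notch, at the keeper's own middle, is 13 mm wide, 14 mm deep, open at the top, with 36 mm of flat top on either side. The keeper is clamped up to 0.12 rad (14 mm) round the turntable's axis either way from keeper_middle, unmeasured: slide the bar along its top until it drops in.
- master_ring: Brass ring, 52 mm across, 24 mm bore, 18 mm high, lying loose round the turntable's centre pin; origin at the centre of its underside. It rides with the turntable and must stay there.
- bearing: Bystander: bright steel ring-shaped ball bearing 52 mm across, 15 mm high; origin at the centre of its underside.
- inner_race: Bystander: dark blued steel race 40 mm across, 16 mm high, lying near the turntable's foot; origin at the centre of its underside.
- v_block: Bystander: black V-block 70 x 50 x 42 mm; origin at the centre of its underside.
- plug_gauge: Bystander: upright steel plug 22 mm across, 60 mm high; origin at the centre of its underside.
- oil_can: Bystander: green can 44 mm across, 85 mm high; origin at the centre of its underside.
- screwdriver: Bystander: screwdriver lying flat; origin under its middle.
Things that resemble listed ones, but are neither listed nor needed, are in the scene too. There is more than one size of the master_ring; the one meant has the size given above.

How it is judged:
On the way, in this order (a step that is already met when the one before it is completed fails the run):
1. the latch bar is lifted higher than the keeper's top (value of joint latch_bar above 0.15 rad), for 0.1 s.
2. the bar, still raised, has been brought over the keeper (value of joint turntable between -0.3 and 0.3 rad and value of joint latch_bar above 0.1 rad), for 0.1 s.
At the end, for the whole second after the job is handed in: The latch bar is down (within 0.04 rad of level) with the turntable within 0.145 rad of the keeper's middle place, which is possible only with the bar fully in the keeper's notch; the turntable is still, the brass ring is still round its pin (centre within 12 mm of the axis), and nothing is held (value of joint latch_bar below 0.04 rad and value of joint turntable between -0.145 and 0.145 rad and velocity of joint turntable between -0.05 and 0.05 rad/s and horizontal distance between master_ring and spindle below 0.012 m); the robot touches nothing.
It fails at once if the latch bar presses or strikes the keeper with more than 35 N (contact force between latch_bar and land_a above 35 N or contact force between latch_bar and land_b above 35 N).
It fails at once if the brass ring comes off its pin (horizontal distance between master_ring and spindle above 0.02 m).
It fails at once if a bystander is moved more than 15 mm (distance of any of bearing, inner_race, v_block, plug_gauge, oil_can, screwdriver from where it was at the start of the episode above 0.015 m).
It also fails if it takes over 64 s, if anything falls off the work surface, if the arm or the gripper's body presses on something with over 40 N, if the wrist force passes 120 N, or if a joint passes its speed limit or range.

## Robot

A 6-joint arm with a two-finger parallel gripper is mounted at the origin on the work surface. World frame = base frame: x ahead of the robot, y to its left, z up, the work surface at z = 0. Lengths are in m, angles in rad, forces in N, time in s.
With the tool pointing down it reaches from about 0.375 to 0.9 m from the base axis. Payload 3.1 kg.
Tool frame: the origin (TCP) lies at the centre of the arm's flange, where the gripper is bolted on; the fingertips stand 182 mm ahead of it and the grasp point (between the pads) lies 164 mm ahead of it; z points along the fingers, x is the direction in which the jaws open and shut, and the axes are right-handed (so a half turn about z gives the same grasp; the last joint's range is limited). The gripper opens to 87 mm and grips with 3 to 60 N. Pads are 19 mm wide; open, the fingers measure 117 mm over their backs; the gripper's body (75 mm by 190 mm) begins 51 mm behind the grasp point.
Start: joints at [1.054, 0.527, 1.433, -0, 1.181, -0.178], TCP at [0.207, 0.59, 0.405] pointing down, gripper open.
Joint ranges: [-3.08, 3.08], [-0.75, 2.2], [0.22, 2.44], [-1.43, 4.57], [0, 2.65], [-2.85, 2.85]. Speed limits (rad/s): [2.79, 2.79, 3.14, 3.14, 3.14, 3.14].

## Interface

Orientations are given as a unit quaternion [x, y, z, w].
In Python, from rig import status, eyes, robot gives the robot as it stands. The module is installed in compiled form; this text tells all that it offers.
- The arm moves only by the tool step_arm, never from a script. Its argument "steps" is a list of rows, each a list of 7 numbers: the closure, from -1 (fully open) to 1 (shut), so that 0 is half open, then the shift along the tool's x, y, z each as a share of 0.025 m, from -1 to 1, then the turn, a rotation vector about the tool's x, y, z each as a share of 8 degrees, from -1 to 1. In form: [[jaw, dx, dy, dz, rx, ry, rz], ...]. A call has exactly 10 rows; each row shifts and turns the commanded pose from where the row before left it, along the tool's axes as they then stand; what a row does not reach is not made up. A row lasts 1/10 s, in which the tool goes at most 50 mm and 8.59 degrees, less where a joint would pass 70% of its speed; a pose out of reach is approached as far as the arm can. A call with a number of a shift or a turn outside -1 to 1 is refused whole. A call with a gripper value outside its range is refused whole. The fingers move at their own pace and stop on an object; "squeeze" is the grip in N (left out, the last holds). Time passes only in rows, so rows that do not move let the fingers close, or fill a call up. It gives the time, the measured TCP pose, the force and the opening at its end, in the units of the state.
- status.get_obs(): the state, without advancing time (a new reading comes with each control period).
- eyes.camera(name): name is "side" or "top" or "wrist"; returns (picture, depth): 400x640x3 uint8, red, green, blue; 400x640 float32, m along the optical axis (not along the pixel's ray), 0 where there is no reading.
- eyes.camera_info(name): a dict with "K" (3x3 intrinsics, pixels), "R" (3x3) and "t" (3): a world point X has camera coordinates R X + t. Camera axes: x right, y down, z forward; pixel columns grow to the right and rows downward; lengths in m; the calibration is good to about 2 mm. A picture is of the moment at which its call begins: read the wrist's pose just before it. camera_info takes no time and is no camera call; for the wrist camera it gives the pose at the moment of the call.
- robot.hand_in(): hands the job in, once; it reports no verdict.
The state is a dict: "time": time; "q": joint angles; "joint_velocities": joint speeds; "joint_torque": joint torques, N m; "position": TCP position; "tool_rot": TCP orientation; "ft_force": force on the tool from outside, world axes, zero at the start; "moment": the same for the moment, N m; "grip_width": finger opening in m.
Only numpy, scipy, OpenCV 4.12 (cv2) and the standard library are available. Lean on these libraries where they do the work, as an engineer would, in place of code of your own. Each camera call takes 0.05 s, during which the arm holds its last target.

## Working session

There is one attempt and no reset: what is moved stays moved. The work goes in short steps, Python scripts to look and compute and a tool call to move; the robot and the scene stay as the last step left them, time stands still between calls to the robot, and variables do not carry over. Pictures are saved under pics/ and viewed, and the job is handed in when it is done.

Besides the shell and the picture viewer there is one more tool, called after "Request:" by a JSON object that holds its "name" and its "arguments". step_arm: Moves the arm, as the interface text tells. Its arguments: {"type":"object","properties":{"steps":{"type":"array"},"squeeze":{"type":"number"}},"required":["steps"]}

```bash
mkdir -p pics; python3 - <<'E'
from rig import status, eyes, robot
import cv2, numpy as np
o=status.get_obs(); print({k:np.round(v,3).tolist() for k,v in o.items()})
for n in ["side","top"]:
    p,d=eyes.camera(n); cv2.imwrite(f"pics/{n}0.png",cv2.cvtColor(p,cv2.COLOR_RGB2BGR)); np.savez(f"pics/{n}0.npz",p=p,d=d,**eyes.camera_info(n))
    i=eyes.camera_info(n); print(n,i["K"].tolist(), np.round(-i["R"].T@i["t"],3),np.round(i["R"],3).tolist())
E
```

```text
{'time': 0.0, 'q': [1.055, 0.528, 1.434, -0.0, 1.181, -0.179], 'joint_velocities': [0.003, 0.001, -0.0, -0.001, -0.0, 0.0], 'joint_torque': [0.001, -44.004, -17.66, 0.064, 0.058, -0.0], 'position': [0.207, 0.589, 0.404], 'tool_rot': [0.816, 0.578, -0.001, 0.0], 'ft_force': [-0.02, 0.392, 0.266], 'moment': [-0.007, -0.023, -0.033], 'grip_width': 0.087}
side [[386.8381194695704, 0.0, 317.4587377794224], [0.0, 386.8381194695704, 198.8111029876314], [0.0, 0.0, 1.0]] [ 0.48  -0.558  0.75 ] [[0.999, -0.051, 0.006], [-0.034, -0.742, -0.67], [0.039, 0.669, -0.742]]
top [[403.39699688647073, 0.0, 325.6161345358464], [0.0, 403.39699688647073, 198.32097568351537], [0.0, 0.0, 1.0]] [0.454 0.037 0.989] [[0.009, -1.0, -0.015], [-0.996, -0.008, -0.091], [0.091, 0.016, -0.996]]
```

View pics/side0.png

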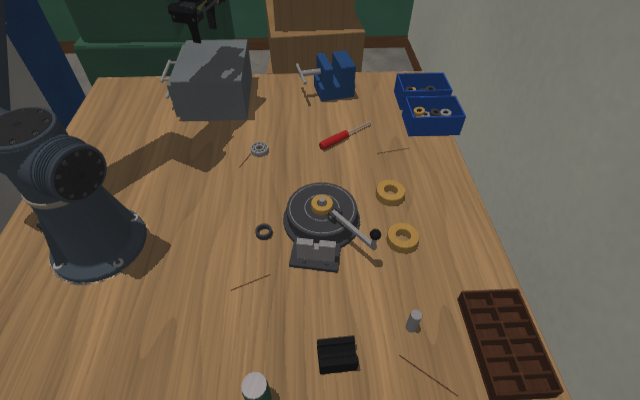

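View pics/top0.png

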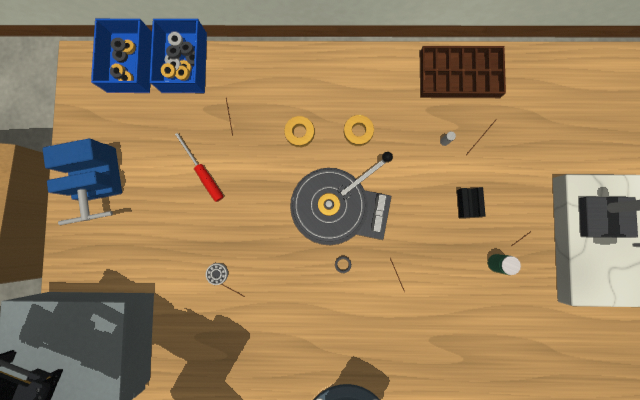

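The top view shows the black ball knob at (388,157), the turntable centre and ring at (329,204), and the keeper at about (378,215). In the side view the knob is at (375,235), the pin at (322,202), and the keeper at (316,252).

Things that could be mistaken (top view):
- **Knob:** the only black ball is at (388,157). The V-block (471,202) and the dark race (343,264) are not balls.
- **Ring:** the one on the pin is at (329,204). Larger brass rings lie loose at (299,131) and (359,130).

Next I'll measure and check a close crop.

```bash
cat > h.py <<'E'
import numpy as np, cv2
def load(n): 
    z=np.load(f"pics/{n}.npz"); return z
def ray(z,u,v):
    c=-z["R"].T@z["t"]; d=z["R"].T@np.linalg.inv(z["K"])@np.array([u,v,1.]); return c,d/np.linalg.norm(d)
def onplane(z,u,v,h):
    c,d=ray(z,u,v); return c+d*(h-c[2])/d[2]
def tri(r1,r2):
    A=np.zeros((3,3));b=np.zeros(3)
    for c,d in (r1,r2):
        P=np.eye(3)-np.outer(d,d);A+=P;b+=P@c
    x=np.linalg.solve(A,b); return x,[np.linalg.norm((np.eye(3)-np.outer(d,d))@(x-c)) for c,d in (r1,r2)]
def proj(z,X):
    p=z["K"]@(z["R"]@X+z["t"]);return p[:2]/p[2]
def blob(mask,box):
    m=np.zeros_like(mask,np.uint8);x0,y0,x1,y1=box;m[y0:y1,x0:x1]=mask[y0:y1,x0:x1]
    n,l,s,c=cv2.connectedComponentsWithStats(m);k=1+np.argmax(s[1:,4]);return c[k],s[k]
E
python3 - <<'E'
from h import *
t,s=load("top0"),load("side0")
def dark(z): return (z["p"].max(2)<45)
def brass(z):
    h=cv2.cvtColor(z["p"],cv2.COLOR_RGB2HSV);return (h[...,0]>15)&(h[...,0]<30)&(h[...,1]>140)&(h[...,2]>150)
kt,st=blob(dark(t),(372,140,402,172)); ks,ss=blob(dark(s),(364,222,388,250)); print(kt,st,ks,ss)
K,r=tri(ray(t,*kt),ray(s,*ks)); print("knob",K,r)
bt,a=blob(brass(t),(300,180,355,230)); bs,b=blob(brass(s),(300,185,345,220)); print(bt,a,bs,b)
B,r=tri(ray(t,*bt),ray(s,*bs));print("ring",B,r, "plane .068", onplane(t,*bt,.068), onplane(s,*bs,.068))
print("dist",np.linalg.norm((K-B)[:2]))
for n,z,bx in(("t",t,(270,130,430,250)),("s",s,(270,170,430,280))):
    x0,y0,x1,y1=bx;cv2.imwrite(f"pics/crop{n}.png",cv2.resize(cv2.cvtColor(z["p"][y0:y1,x0:x1],cv2.COLOR_RGB2BGR),None,fx=5,fy=5,interpolation=cv2.INTER_CUBIC)[:600])
E
```

```text
[386.77027027 156.27027027] [382 152  10  10  74] [375.01136364 234.27272727] [370 230  11  10  88]
knob [ 0.62867327 -0.08280621  0.10716102] [np.float64(0.00067661872924216), np.float64(0.0006766187292422972)]
[328.51973684 204.04934211] [318 193  22  23 304] [321.38926174 203.1409396 ] [312 196  20  15 149]
ring [0.52513865 0.04546166 0.06461299] [np.float64(0.00041924006137317394), np.float64(0.0004192400613732622)] plane .068 [0.5252986 0.0454386 0.068    ] [0.52450017 0.04244669 0.068     ]
dist 0.16483951593553398
```

```bash
ls pics
```

```text
crops.png
cropt.png
side0.npz
side0.png
top0.npz
top0.png
```

View pics/cropt.png

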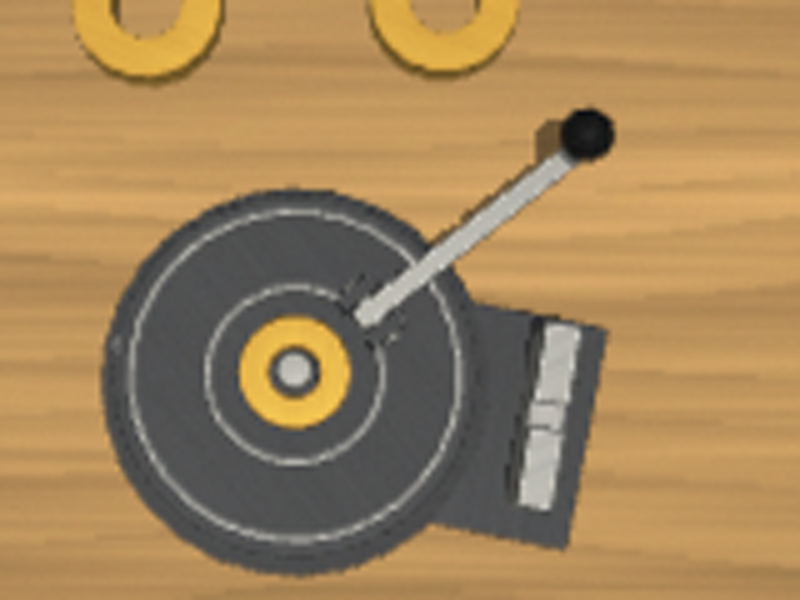

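View pics/crops.png

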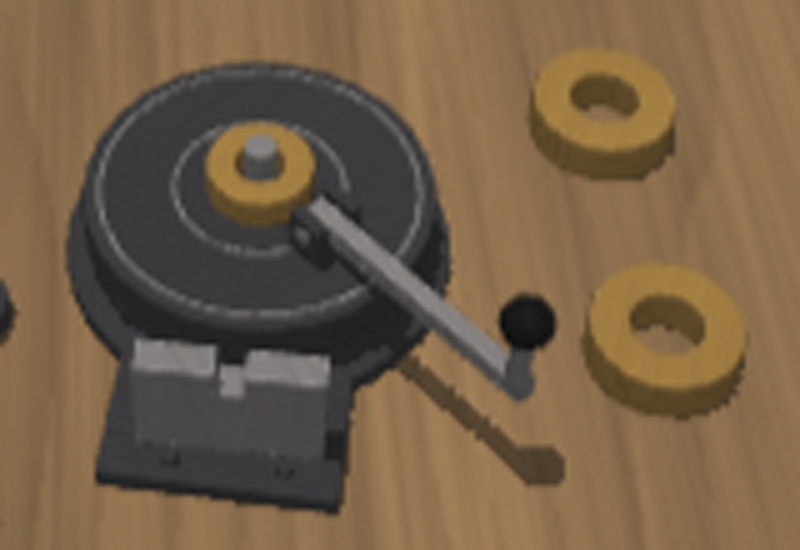

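```bash
cat >> h.py <<'E'
from scipy.spatial.transform import Rotation as Rn
GP=0.164
def goto(o,target,bar=None,yaw=None):
    """shares for moving grasp point to target; yaw of tool x."""
    R=Rn.from_quat(o["tool_rot"]).as_matrix(); p=np.array(o["position"])
    g=p+R[:,2]*GP; y0=np.arctan2(R[1,0],R[0,0])
    print("grasp pt",g.round(4),"yaw",y0.round(4),"z-axis",R[:,2].round(4))
    if yaw is not None: print("turn rz deg total",np.degrees(-(yaw-y0)).round(2),"shares",(np.degrees(-(yaw-y0))/8).round(3))
    Y=y0 if yaw is None else yaw
    X=np.array([np.cos(Y),np.sin(Y),0]);Yv=np.array([np.sin(Y),-np.cos(Y),0]);D=np.array(target)-g
    print("shift shares after turn",(np.array([D@X,D@Yv,-D[2]])/0.025).round(3))
E
python3 - <<'E'
from h import *
from rig import status
t,s=load("top0"),load("side0")
S=np.array([.525,.0447]); K=np.array([.6287,-.0828])
# pin top check
for n,z,uv in(("t",t,(270+296/5,130+370/5)),("s",s,(270+261/5,170+140/5))): print("pin .08",onplane(z,*uv,.08))
# turntable outline: ellipse through crop extremes -> 
print("bar dir",np.arctan2(*(K-S)[::-1]))
for nm,uv in (("notch",(270+545/5,130+414/5)),("endA",(270+562/5,130+324/5)),("endB",(270+537/5,130+510/5)),("plateA",(270+606/5,130+330/5)),("plateB",(270+567/5,130+548/5))):
    P=onplane(t,*uv,.07 if nm[0]!='p' else .012); v=P[:2]-S; print(nm,P.round(4),np.hypot(*v).round(4),np.arctan2(v[1],v[0]).round(4))
for nm,uv in (("notchS",(270+231/5,170+358/5)),("endL",(270+136/5,170+355/5)),("endR",(270+330/5,170+367/5))):
    P=onplane(s,*uv,.07); v=P[:2]-S; print(nm,P.round(4),np.hypot(*v).round(4),np.arctan2(v[1],v[0]).round(4))
goto(status.get_obs(),[.6287,-.0828,.17],yaw=-.889+np.pi/2)
E
```

```text
pin .08 [0.5245003  0.04379778 0.08      ]
pin .08 [0.52654382 0.04780803 0.08      ]
bar dir -0.887978015815743
notch [ 0.5061 -0.0697  0.07  ] 0.1159 -1.7344
endA [ 0.5474 -0.0776  0.07  ] 0.1243 -1.3899
endB [ 0.4625 -0.066   0.07  ] 0.1271 -2.0849
plateA [ 0.5505 -0.1061  0.012 ] 0.153 -1.4035
plateB [ 0.4449 -0.0869  0.012 ] 0.154 -2.1176
notchS [ 0.5068 -0.0691  0.07  ] 0.1152 -1.729
endL [ 0.466  -0.0656  0.07  ] 0.1251 -2.0619
endR [ 0.5491 -0.0758  0.07  ] 0.1229 -1.3736
grasp pt [0.2068 0.5891 0.2398] yaw 1.233 z-axis [-0.001  -0.0018 -1.    ]
turn rz deg total 31.58 shares 3.948
shift shares after turn [-3.834 31.503  2.793]
```

Request:
{"name": "step_arm", "arguments": {"steps": [[-1, 0, 0, 0, 0, 0, 0.99], [-1, 0, 0, 0, 0, 0, 0.99], [-1, 0, 0, 0, 0, 0, 0.99], [-1, 0, 0, 0, 0, 0, 0.98], [-1, -0.1, 0.9, 0, 0, 0, 0], [-1, -0.1, 0.9, 0, 0, 0, 0], [-1, -0.1, 0.9, 0, 0, 0, 0], [-1, -0.1, 0.9, 0, 0, 0, 0], [-1, -0.1, 0.9, 0, 0, 0, 0], [-1, -0.1, 0.9, 0, 0, 0, 0]], "squeeze": 5}}

```text
time: 1.1
position: [0.2808, 0.4745, 0.4043]
tool_rot: [0.942, 0.334, -0.0, 0.0]
ft_force: [-0.2, 0.3, 0.5]
grip_width: 0.0872
```

Request:
{"name": "step_arm", "arguments": {"steps": [[-1, -0.12, 1, 0, 0, 0, 0], [-1, -0.12, 1, 0, 0, 0, 0], [-1, -0.12, 1, 0, 0, 0, 0], [-1, -0.12, 1, 0, 0, 0, 0], [-1, -0.12, 1, 0, 0, 0, 0], [-1, -0.12, 1, 0, 0, 0, 0], [-1, -0.12, 1, 0, 0, 0, 0], [-1, -0.12, 1, 0, 0, 0, 0], [-1, -0.12, 1, 0, 0, 0, 0], [-1, -0.12, 1, 0, 0, 0, 0]]}}

```text
time: 2.1
position: [0.415, 0.2613, 0.4045]
tool_rot: [0.943, 0.334, -0.0, -0.0]
ft_force: [0.4, -0.1, 0.5]
grip_width: 0.0874
```

Request:
{"name": "step_arm", "arguments": {"steps": [[-1, -0.12, 1, 0.1, 0, 0, 0], [-1, -0.12, 1, 0.1, 0, 0, 0], [-1, -0.12, 1, 0.1, 0, 0, 0], [-1, -0.12, 1, 0.1, 0, 0, 0], [-1, -0.12, 1, 0.1, 0, 0, 0], [-1, -0.12, 1, 0.1, 0, 0, 0], [-1, -0.12, 1, 0.1, 0, 0, 0], [-1, -0.12, 1, 0.1, 0, 0, 0], [-1, -0.12, 1, 0.1, 0, 0, 0], [-1, -0.12, 1, 0.1, 0, 0, 0]]}}

```text
time: 3.1
position: [0.5492, 0.0483, 0.3792]
tool_rot: [0.943, 0.334, -0.0, -0.0]
ft_force: [-0.6, 0.2, 0.8]
grip_width: 0.0869
```

```bash
python3 - <<'E'
from h import *
from rig import status
o=status.get_obs();print(o["time"],np.round(o["q"],3),o["ft_force"])
goto(o,[.6287,-.0828,.17],yaw=-.888+np.pi/2)
E
```

```text
3.1 [-0.115  0.461  1.646  0.     1.035 -0.796] [-0.62699275  0.21827704  0.76970445]
grasp pt [0.549  0.0483 0.2152] yaw 0.6814 z-axis [-1.e-03  2.e-04 -1.e+00]
turn rz deg total -0.08 shares -0.01
shift shares after turn [-0.837  6.081  1.809]
```

Request:
{"name": "step_arm", "arguments": {"steps": [[-1, -0.1, 0.76, 0.2, 0, 0, 0], [-1, -0.1, 0.76, 0.2, 0, 0, 0], [-1, -0.1, 0.76, 0.2, 0, 0, 0], [-1, -0.1, 0.76, 0.2, 0, 0, 0], [-1, -0.1, 0.76, 0.2, 0, 0, 0], [-1, -0.1, 0.76, 0.2, 0, 0, 0], [-1, -0.1, 0.76, 0.2, 0, 0, 0], [-1, -0.1, 0.76, 0.2, 0, 0, 0], [-1, 0, 0, 0, 0, 0, 0], [-1, 0, 0, 0, 0, 0, 0]]}}

```text
time: 4.1
position: [0.629, -0.0817, 0.3393]
tool_rot: [0.943, 0.334, -0.0, -0.001]
ft_force: [0.6, -0.8, 0.7]
grip_width: 0.0869
```

```bash
python3 - <<'E'
from h import *
from rig import status,eyes
o=status.get_obs();print(o["time"],o["ft_force"])
goto(o,[.6287,-.0828,.108],yaw=-.888+np.pi/2)
p,d=eyes.camera("wrist"); np.savez("pics/w1.npz",p=p,d=d,**eyes.camera_info("wrist")); cv2.imwrite("pics/w1.png",cv2.cvtColor(p,cv2.COLOR_RGB2BGR))
z=load("w1");print(proj(z,np.array([.6287,-.0828,.108])))
E
```

```text
4.1 [ 0.56479899 -0.7811736   0.67875099]
grasp pt [ 0.6288 -0.0816  0.1753] yaw 0.6806 z-axis [-1.1e-03  8.0e-04 -1.0e+00]
turn rz deg total -0.13 shares -0.016
shift shares after turn [-0.035  0.034  2.693]
[310.85674243 220.47309099]
```

View pics/w1.png

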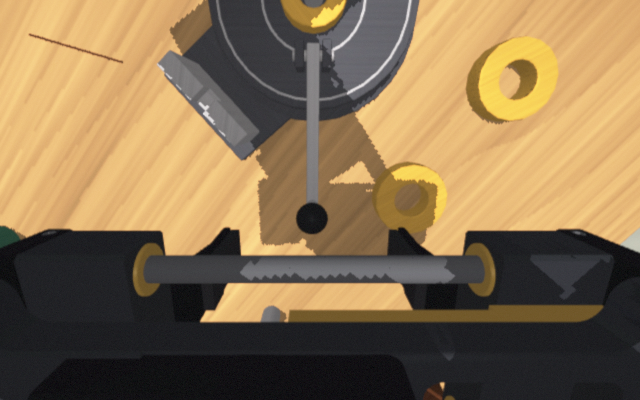

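The wrist view shows the knob at (312,218), midway between the fingers. The predicted pixel was (311,220), so I'll descend.

Request:
{"name": "step_arm", "arguments": {"steps": [[-1, 0, 0, 0.5, 0, 0, 0], [-1, 0, 0, 0.5, 0, 0, 0], [-1, 0, 0, 0.5, 0, 0, 0], [-1, 0, 0, 0.5, 0, 0, 0], [-1, 0, 0, 0.4, 0, 0, 0], [-1, 0, 0, 0.27, 0, 0, 0], [-1, 0, 0, 0, 0, 0, 0], [0, 0, 0, 0, 0, 0, 0], [0.2, 0, 0, 0, 0, 0, 0], [0.3, 0, 0, 0, 0, 0, 0]], "squeeze": 6}}

```text
time: 5.15
position: [0.6293, -0.0815, 0.2737]
tool_rot: [0.943, 0.334, 0.001, 0.0]
ft_force: [0.0, 0.3, -0.7]
grip_width: 0.0704
```

Request:
{"name": "step_arm", "arguments": {"steps": [[0.35, 0, 0, 0, 0, 0, 0], [0.4, 0, 0, 0, 0, 0, 0], [0.45, 0, 0, 0, 0, 0, 0], [0.5, 0, 0, 0, 0, 0, 0], [0.6, 0, 0, 0, 0, 0, 0], [0.7, 0, 0, 0, 0, 0, 0], [1, 0, 0, 0, 0, 0, 0], [1, 0, 0, 0, 0, 0, 0], [1, 0, 0, 0, 0, 0, 0], [1, 0, 0, 0, 0, 0, 0]]}}

```text
time: 6.15
position: [0.629, -0.0815, 0.273]
tool_rot: [0.943, 0.334, -0.0, 0.0]
ft_force: [-0.9, -0.6, -0.2]
grip_width: 0.0232
```

```bash
python3 - <<'E'
from h import *
from rig import status,eyes
o=status.get_obs();print(o["time"],o["ft_force"],o["moment"],o["grip_width"])
goto(o,[.6287,-.0828,.108],yaw=-.888+np.pi/2)
p,d=eyes.camera("side"); cv2.imwrite("pics/s2.png",cv2.resize(cv2.cvtColor(p[150:290,250:450],cv2.COLOR_RGB2BGR),None,fx=4,fy=4))
E
```

```text
6.15 [-0.89733649 -0.63016811 -0.18245917] [-0.15742696  0.09191527  0.01084343] 0.023197175667742168
grasp pt [ 0.629  -0.0815  0.109 ] yaw 0.6815 z-axis [-2.e-04 -2.e-04 -1.e+00]
turn rz deg total -0.07 shares -0.009
shift shares after turn [-0.042  0.033  0.039]
```

View pics/s2.png

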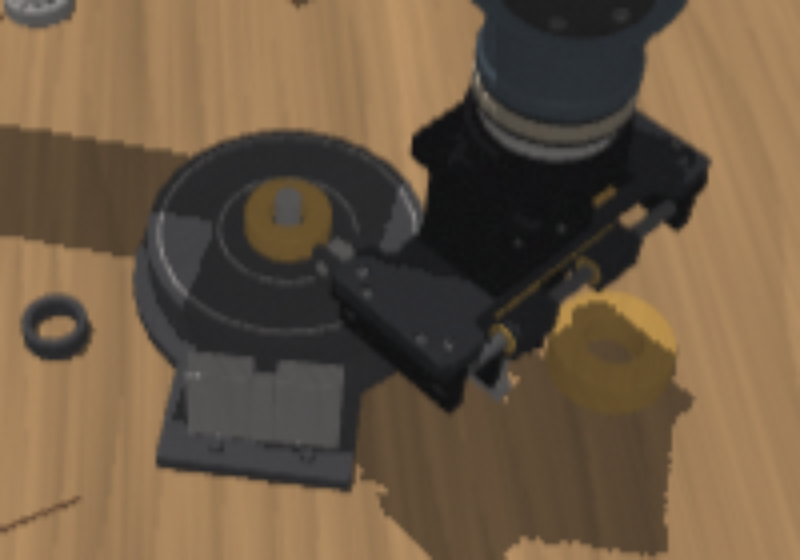

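Request:
{"name": "step_arm", "arguments": {"steps": [[1, 0, 0, 0, 0, 0, 0], [1, 0, -0.086, -0.212, 0, 0, 0], [1, 0, -0.086, -0.212, 0, 0, 0], [1, 0, -0.104, -0.204, 0, 0, 0], [1, 0, -0.104, -0.204, 0, 0, 0], [1, 0, -0.12, -0.194, 0, 0, 0], [1, 0, -0.12, -0.194, 0, 0, 0], [1, 0, 0, 0, 0, 0, 0], [1, 0, 0, 0, 0, 0, 0], [1, 0, 0, 0, 0, 0, 0]], "squeeze": 10}}

```text
time: 7.2
position: [0.6194, -0.0693, 0.3033]
tool_rot: [0.943, 0.334, 0.0, -0.0]
ft_force: [0.2, 0.1, -1.2]
grip_width: 0.0229
```

```bash
python3 - <<'E'
from h import *
from rig import status,eyes
o=status.get_obs();print(o["time"],o["ft_force"],o["moment"],o["grip_width"])
S=np.array([.525,.0447])
def tgt(b,phi,zoff=.001):
    r=.045+.12714*np.cos(.3367+phi);return [*(S+r*np.array([np.cos(b),np.sin(b)])),.066+.12714*np.sin(.3367+phi)+zoff]
goto(o,tgt(-.888,.27))
p,d=eyes.camera("side"); cv2.imwrite("pics/s3.png",cv2.resize(cv2.cvtColor(p[150:290,250:450],cv2.COLOR_RGB2BGR),None,fx=4,fy=4))
E
```

```text
7.2 [ 0.18241228  0.06718914 -1.22116449] [-0.10614005 -0.075523    0.0320931 ] 0.02294069162532972
grasp pt [ 0.6194 -0.0692  0.1393] yaw 0.6814 z-axis [ 1.e-04  2.e-04 -1.e+00]
shift shares after turn [-0.053  0.06  -0.006]
```

View pics/s3.png

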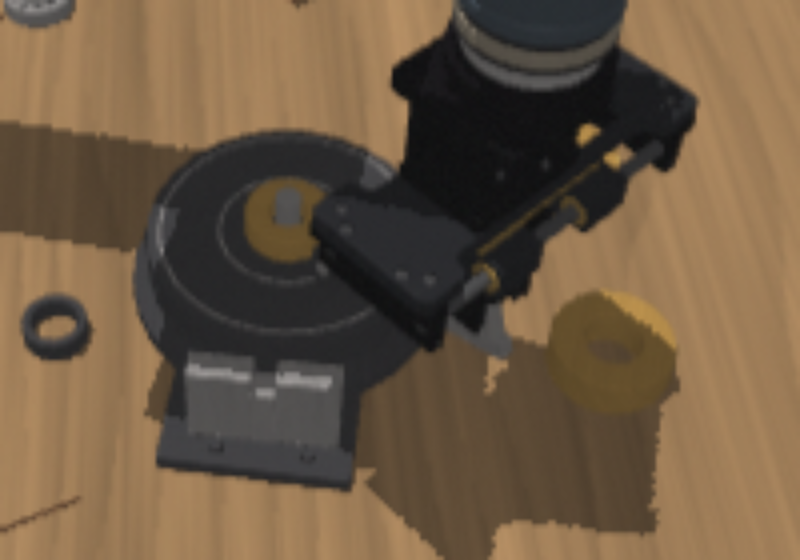

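Request:
{"name": "step_arm", "arguments": {"steps": [[1, -0.239, -0.005, 0, 0, 0, 0.286], [1, -0.478, -0.019, 0, 0, 0, 0.573], [1, -0.478, -0.019, 0, 0, 0, 0.573], [1, -0.478, -0.019, 0, 0, 0, 0.573], [1, -0.478, -0.019, 0, 0, 0, 0.573], [1, -0.478, -0.019, 0, 0, 0, 0.573], [1, -0.478, -0.019, 0, 0, 0, 0.573], [1, -0.239, -0.005, 0, 0, 0, 0.286], [1, 0, 0, 0, 0, 0, 0], [1, 0, 0, 0, 0, 0, 0]]}}

```text
time: 8.25
position: [0.5433, -0.1018, 0.3035]
tool_rot: [0.998, 0.061, -0.0, -0.0]
ft_force: [-0.1, -1.4, -0.6]
grip_width: 0.023
```

```bash
cat >> h.py <<'E'
S=np.array([.525,.0447])
def tgt(b,phi,zoff=.001):
    r=.045+.12714*np.cos(.3367+phi);return [*(S+r*np.array([np.cos(b),np.sin(b)])),.066+.12714*np.sin(.3367+phi)+zoff]
def rep(o):
    R=Rn.from_quat(o["tool_rot"]).as_matrix(); g=np.array(o["position"])+R[:,2]*GP; v=g[:2]-S
    print("t",o["time"],"F",np.round(o["ft_force"],2),"M",np.round(o["moment"],3),"w",round(o["grip_width"],4),"b",np.arctan2(v[1],v[0]).round(4),"r",np.hypot(*v).round(4),"z",g[2].round(4))
E
python3 - <<'E'
from h import *
from rig import status,eyes
o=status.get_obs();rep(o)
goto(o,tgt(-1.735,.27),yaw=-1.735+np.pi/2)
p,d=eyes.camera("side"); cv2.imwrite("pics/s4.png",cv2.resize(cv2.cvtColor(p[150:290,250:450],cv2.COLOR_RGB2BGR),None,fx=4,fy=4))
E
```

```text
t 8.25 F [-0.14 -1.4  -0.61] M [-0.303  0.157  0.016] w 0.023 b -1.4466 r 0.1476 z 0.1395
grasp pt [ 0.5433 -0.1018  0.1395] yaw 0.1222 z-axis [-3.e-04  1.e-04 -1.e+00]
turn rz deg total 16.41 shares 2.051
shift shares after turn [-1.68   0.317 -0.002]
```

View pics/s4.png

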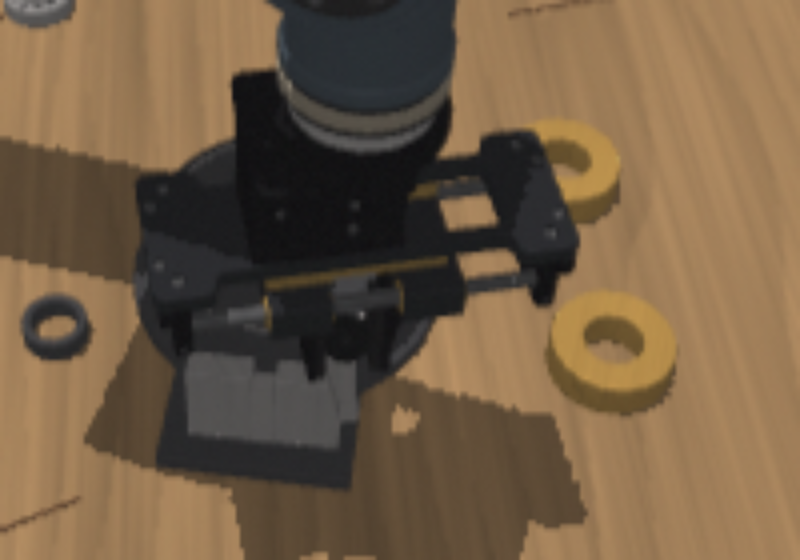

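Request:
{"name": "step_arm", "arguments": {"steps": [[1, -0.478, -0.019, 0, 0, 0, 0.575], [1, -0.478, -0.019, 0, 0, 0, 0.575], [1, -0.478, -0.019, 0, 0, 0, 0.575], [1, 0, 0, 0, 0, 0, 0], [1, 0, 0.07, 0.12, 0, 0, 0], [1, 0, 0.07, 0.12, 0, 0, 0], [1, 0, 0.07, 0.12, 0, 0, 0], [1, 0, 0.07, 0.12, 0, 0, 0], [1, 0, 0, 0, 0, 0, 0], [1, 0, 0, 0, 0, 0, 0]], "squeeze": 6}}

```text
time: 9.3
position: [0.5071, -0.109, 0.2915]
tool_rot: [0.998, -0.06, 0.001, 0.0]
ft_force: [0.4, -3.1, 0.4]
grip_width: 0.0234
```

```bash
python3 - <<'E'
from h import *
from rig import status,eyes
o=status.get_obs();rep(o)
goto(o,tgt(-1.735,.14),yaw=-1.735+np.pi/2)
p,d=eyes.camera("side"); cv2.imwrite("pics/s5.png",cv2.resize(cv2.cvtColor(p[200:300,270:390],cv2.COLOR_RGB2BGR),None,fx=6,fy=6,interpolation=cv2.INTER_CUBIC))
E
```

```text
t 9.3 F [ 0.41 -3.1   0.4 ] M [-0.598  0.001  0.018] w 0.0234 b -1.6853 r 0.1549 z 0.1275
grasp pt [ 0.5073 -0.1091  0.1275] yaw -0.1195 z-axis [ 1.3e-03 -6.0e-04 -1.0e+00]
turn rz deg total 2.56 shares 0.32
shift shares after turn [-0.308  0.132  0.087]
```

View pics/s5.png

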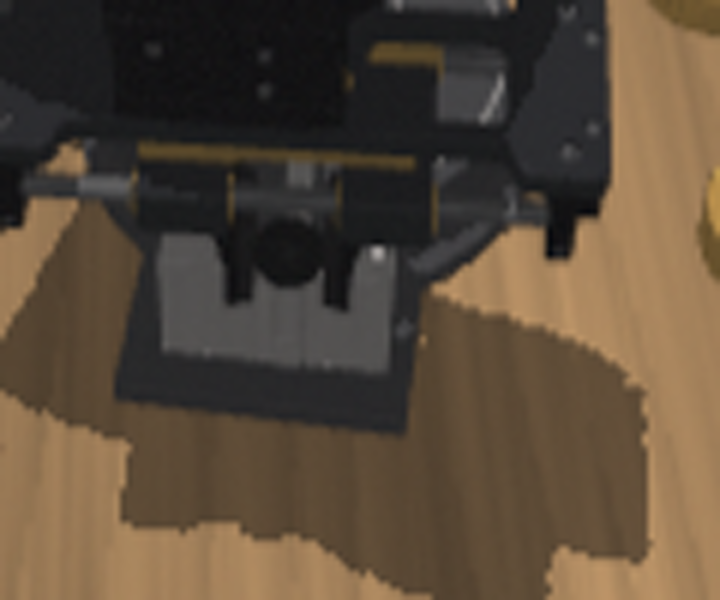

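Request:
{"name": "step_arm", "arguments": {"steps": [[1, 0, 0.05, 0, 0, 0, 0], [1, 0, 0.05, 0.02, 0, 0, 0], [1, 0, 0.02, 0.04, 0, 0, 0], [1, 0, 0.02, 0.04, 0, 0, 0], [1, 0, 0, 0, 0, 0, 0], [1, 0, 0, 0, 0, 0, 0], [1, 0, 0, 0, 0, 0, 0], [1, 0, 0, 0, 0, 0, 0], [1, 0, 0, 0, 0, 0, 0], [1, 0, 0, 0, 0, 0, 0]], "squeeze": 6}}

```text
time: 10.35
position: [0.5059, -0.111, 0.2893]
tool_rot: [0.998, -0.06, -0.0, -0.001]
ft_force: [0.9, 5.5, 3.0]
grip_width: 0.0234
```

```bash
python3 - <<'E'
from h import *
from rig import status,eyes
o=status.get_obs();rep(o)
E
```

```text
t 10.35 F [0.87 5.53 3.04] M [ 0.8   -0.036  0.002] w 0.0234 b -1.6941 r 0.1565 z 0.1253
```

Request:
{"name": "step_arm", "arguments": {"steps": [[1, 0, -0.03, 0, 0, 0, 0], [1, -0.04, 0, 0, 0, 0, 0.05], [1, -0.04, 0, 0, 0, 0, 0.05], [1, -0.04, 0, 0, 0, 0, 0.05], [1, -0.04, 0, 0.02, 0, 0, 0.05], [1, 0, 0, 0, 0, 0, 0], [1, 0, 0, 0, 0, 0, 0], [1, 0, 0, 0, 0, 0, 0], [1, 0, 0, 0, 0, 0, 0], [1, 0, 0, 0, 0, 0, 0]], "squeeze": 6}}

```text
time: 11.35
position: [0.5038, -0.1107, 0.2892]
tool_rot: [0.997, -0.074, 0.003, 0.0]
ft_force: [5.4, 5.6, 2.8]
grip_width: 0.023
```

```bash
python3 - <<'E'
from h import *
from rig import status,eyes
o=status.get_obs();rep(o)
E
```

```text
t 11.35 F [5.42 5.59 2.77] M [ 0.854 -0.726  0.069] w 0.023 b -1.7002 r 0.1568 z 0.1252
```

```bash
python3 - <<'E'
from h import *
from rig import status,eyes
for n,bx in (("side",(270,190,390,280)),("wrist",None),("top",(320,160,420,250))):
    p,d=eyes.camera(n); np.savez(f"pics/{n}6.npz",p=p,d=d,**eyes.camera_info(n)); p=cv2.cvtColor(p,cv2.COLOR_RGB2BGR)
    if bx: p=cv2.resize(p[bx[1]:bx[3],bx[0]:bx[2]],None,fx=6,fy=6,interpolation=cv2.INTER_CUBIC)
    cv2.imwrite(f"pics/{n}6.png",p)
E
```

```text
(no output)
```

View pics/side6.png

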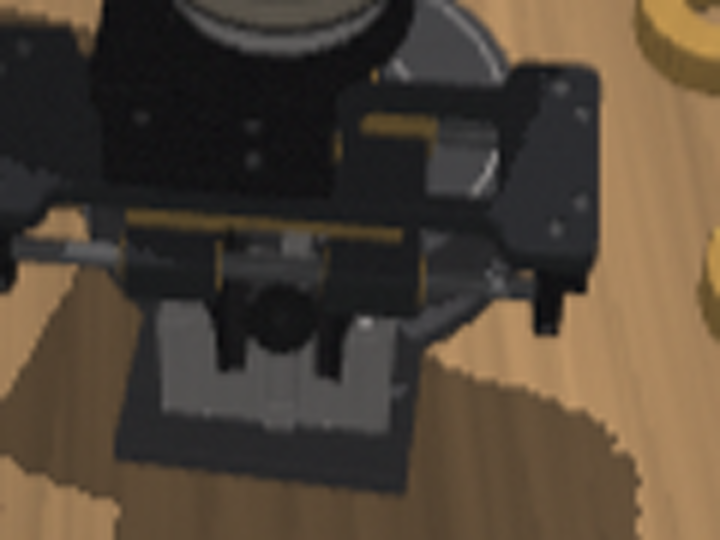

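View pics/wrist6.png

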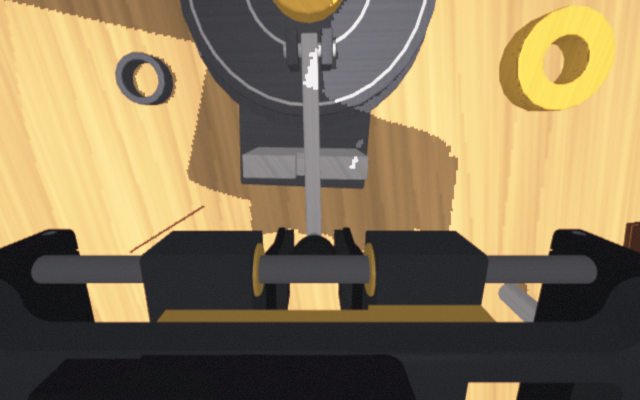

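View pics/top6.png

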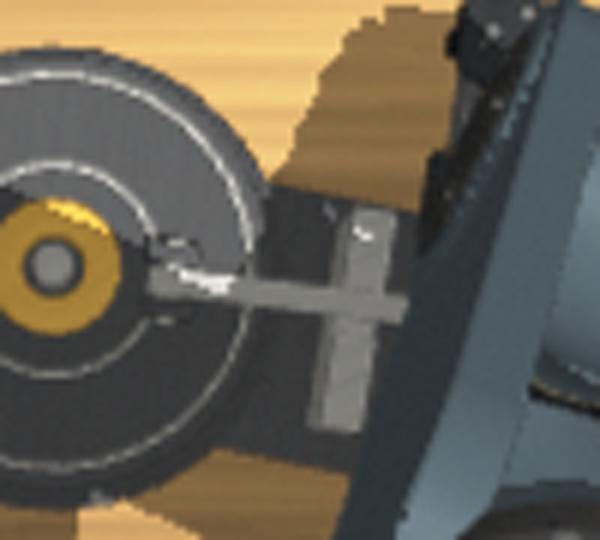

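```bash
python3 - <<'E'
import cv2
p=cv2.imread("pics/wrist6.png")[20:240,220:400]; cv2.imwrite("pics/wc6.png",cv2.resize(p,None,fx=4,fy=4,interpolation=cv2.INTER_CUBIC)[280:])
E
```

```text
(no output)
```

View pics/wc6.png

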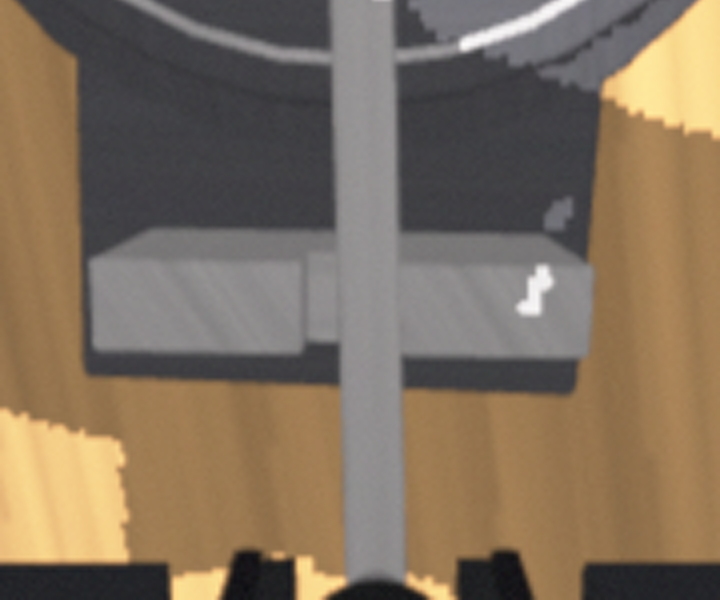

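Request:
{"name": "step_arm", "arguments": {"steps": [[1, 0, -0.02, -0.03, 0, 0, 0], [1, 0, -0.02, -0.03, 0, 0, 0], [1, 0, 0, 0, 0, 0, 0], [1, -0.04, 0, 0, 0, 0, 0.05], [1, -0.04, 0, 0, 0, 0, 0.05], [1, 0, 0, 0, 0, 0, 0], [1, 0, 0, 0, 0, 0, 0], [1, 0, 0, 0, 0, 0, 0], [1, 0, 0, 0, 0, 0, 0], [1, 0, 0, 0, 0, 0, 0]], "squeeze": 6}}

```text
time: 12.5
position: [0.5003, -0.1096, 0.2899]
tool_rot: [0.997, -0.08, -0.0, -0.0]
ft_force: [-0.0, 0.9, -1.6]
grip_width: 0.0231
```

```bash
cat > look.py <<'E'
import sys
from h import *
from rig import status,eyes
rep(status.get_obs()); k=sys.argv[1]
p,d=eyes.camera("wrist"); p=cv2.cvtColor(p,cv2.COLOR_RGB2BGR)
cv2.imwrite(f"pics/wc{k}.png",cv2.resize(p[90:240,220:400],None,fx=4,fy=4,interpolation=cv2.INTER_CUBIC))
E
python3 look.py 7
```

```text
t 12.5 F [-0.    0.89 -1.57] M [-0.01   0.122 -0.011] w 0.0231 b -1.7305 r 0.1563 z 0.1259
```

View pics/wc7.png

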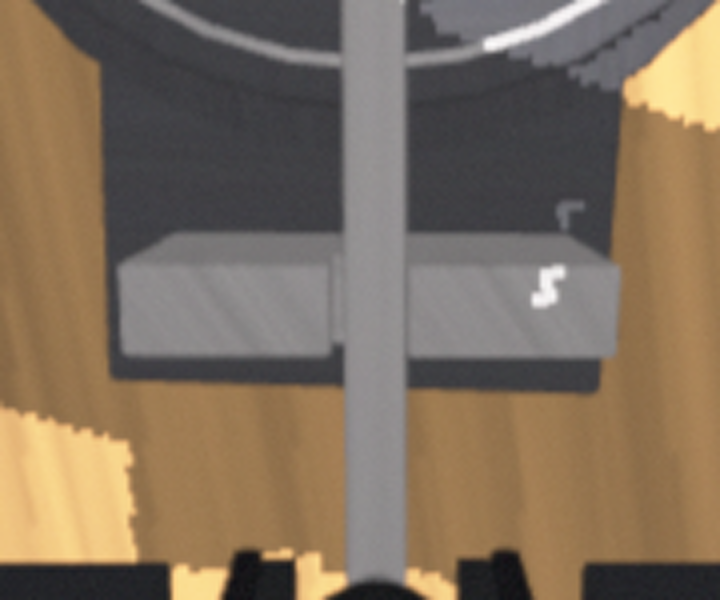

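Wrist crop: keeper spans 120–617, notch left edge 331 (centre about 369), bar centre about 376. That leaves about 1.2 mm to go.

Request:
{"name": "step_arm", "arguments": {"steps": [[1, -0.04, -0.01, 0, 0, 0, 0.04], [1, -0.03, 0, 0, 0, 0, 0.04], [1, 0, 0, 0, 0, 0, 0], [1, 0, 0.01, 0.03, 0, 0, 0], [1, 0, 0.01, 0.03, 0, 0, 0], [1, 0, 0.01, 0.03, 0, 0, 0], [1, 0, 0.01, 0.03, 0, 0, 0], [1, 0, 0, 0, 0, 0, 0], [1, 0, 0, 0, 0, 0, 0], [1, 0, 0, 0, 0, 0, 0]], "squeeze": 6}}

```text
time: 13.55
position: [0.4988, -0.1104, 0.2872]
tool_rot: [0.996, -0.086, 0.0, 0.0]
ft_force: [0.0, -4.9, 0.2]
grip_width: 0.0234
```

```bash
python3 look.py 8
```

```text
t 13.55 F [ 0.05 -4.86  0.2 ] M [-0.827  0.099 -0.037] w 0.0234 b -1.7372 r 0.1575 z 0.1232
```

View pics/wc8.png

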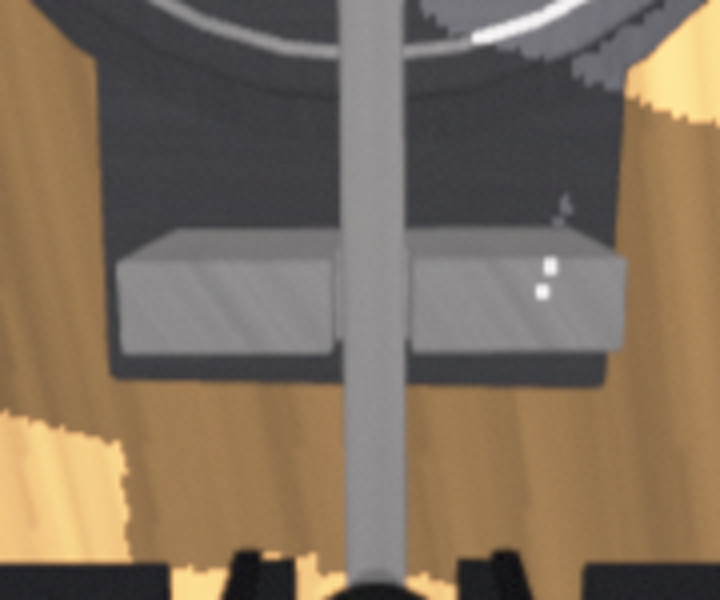

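Request:
{"name": "step_arm", "arguments": {"steps": [[1, 0, 0.03, 0, 0, 0, 0], [1, 0, 0.02, 0.04, 0, 0, 0], [1, 0, 0.02, 0.04, 0, 0, 0], [1, 0, 0.02, 0.04, 0, 0, 0], [1, 0, 0.02, 0.04, 0, 0, 0], [1, 0, 0.02, 0.04, 0, 0, 0], [1, 0, 0, 0, 0, 0, 0], [1, 0, 0, 0, 0, 0, 0], [1, 0, 0, 0, 0, 0, 0], [1, 0, 0, 0, 0, 0, 0]], "squeeze": 6}}

```text
time: 14.6
position: [0.4979, -0.113, 0.2819]
tool_rot: [0.996, -0.086, -0.0, -0.0]
ft_force: [0.5, -0.3, -0.6]
grip_width: 0.0232
```

```bash
python3 look.py 9
```

```text
t 14.6 F [ 0.47 -0.3  -0.56] M [-0.302 -0.004 -0.03 ] w 0.0232 b -1.7416 r 0.16 z 0.1179
```

View pics/wc9.png

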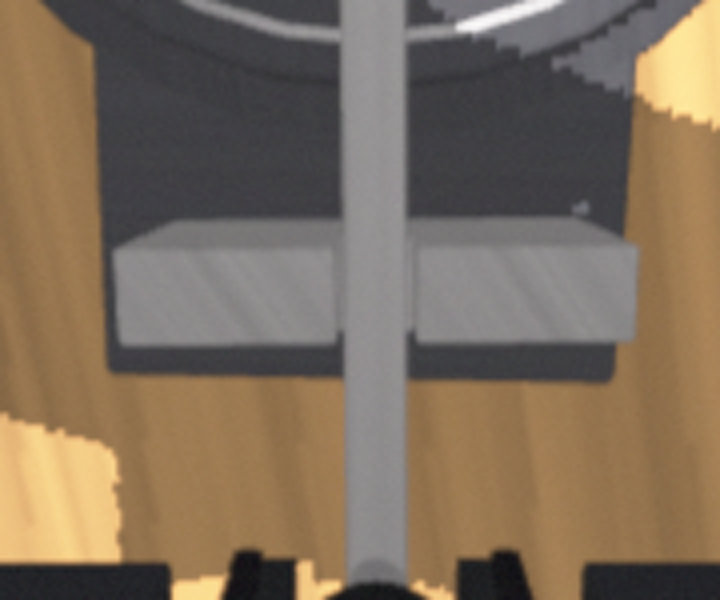

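The bar is going down inside the notch with no upward force (z is 0.118, below the 0.125 contact height), so I'll keep lowering to level.

Request:
{"name": "step_arm", "arguments": {"steps": [[1, 0, 0.016, 0.04, 0, 0, 0], [1, 0, 0.016, 0.04, 0, 0, 0], [1, 0, 0.016, 0.04, 0, 0, 0], [1, 0, 0.016, 0.04, 0, 0, 0], [1, 0, 0.016, 0.04, 0, 0, 0], [1, 0, 0.016, 0.04, 0, 0, 0], [1, 0, 0.016, 0.04, 0, 0, 0], [1, 0, 0.015, 0.04, 0, 0, 0], [1, 0, 0, 0, 0, 0, 0], [1, 0, 0, 0, 0, 0, 0]], "squeeze": 6}}

```text
time: 15.65
position: [0.4974, -0.1162, 0.2739]
tool_rot: [0.996, -0.086, -0.0, -0.0]
ft_force: [1.0, -0.4, -0.4]
grip_width: 0.0233
```

```bash
python3 look.py 10
```

```text
t 15.65 F [ 0.98 -0.44 -0.37] M [-0.045  0.099  0.007] w 0.0233 b -1.7413 r 0.1632 z 0.1099
```

View pics/wc10.png

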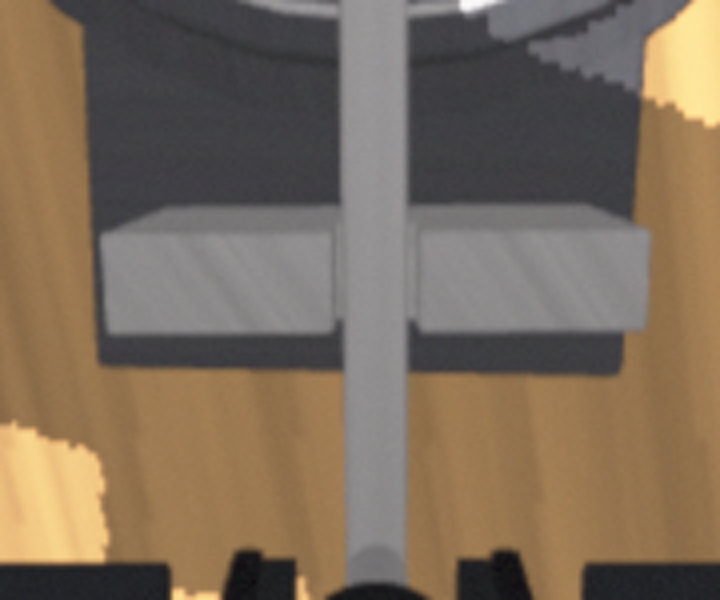

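Request:
{"name": "step_arm", "arguments": {"steps": [[1, 0, 0.015, 0.04, 0, 0, 0], [1, 0, 0.01, 0.03, 0, 0, 0], [1, 0, 0, 0, 0, 0, 0], [1, 0, 0, 0, 0, 0, 0], [1, 0, 0, 0, 0, 0, 0], [1, 0, 0, 0, 0, 0, 0], [1, 0, 0, 0, 0, 0, 0], [1, 0, 0, 0, 0, 0, 0], [1, 0, 0, 0, 0, 0, 0], [1, 0, 0, 0, 0, 0, 0]], "squeeze": 6}}

```text
time: 16.7
position: [0.4976, -0.1168, 0.2727]
tool_rot: [0.996, -0.086, 0.0, -0.0]
ft_force: [-0.7, 3.7, 5.8]
grip_width: 0.023
```

```bash
python3 -c "
from h import *
from rig import status
rep(status.get_obs())"
```

```text
t 16.7 F [-0.7   3.69  5.8 ] M [0.448 0.128 0.015] w 0.023 b -1.7385 r 0.1637 z 0.1087
```

Upward force is 5.8 N at the level height, so the bar is on its stop. I'll open the jaws and withdraw upward.

Request:
{"name": "step_arm", "arguments": {"steps": [[1, 0, -0.015, -0.02, 0, 0, 0], [0.4, 0, 0, 0, 0, 0, 0], [0.2, 0, 0, 0, 0, 0, 0], [0, 0, 0, 0, 0, 0, 0], [-0.5, 0, 0, 0, 0, 0, 0], [-1, 0, 0, 0, 0, 0, 0], [-1, 0, 0, 0, 0, 0, 0], [-1, 0, 0, 0, 0, 0, 0], [-1, 0, 0, 0, 0, 0, 0], [-1, 0, 0, 0, 0, 0, 0]]}}

```text
time: 17.7
position: [0.4975, -0.1166, 0.2728]
tool_rot: [0.996, -0.086, 0.0, 0.0]
ft_force: [0.3, 0.2, -0.4]
grip_width: 0.0814
```

```bash
python3 look.py 11
```

```text
t 17.7 F [ 0.27  0.23 -0.41] M [-0.117  0.038  0.007] w 0.0814 b -1.7396 r 0.1637 z 0.1088
```

View pics/wc11.png

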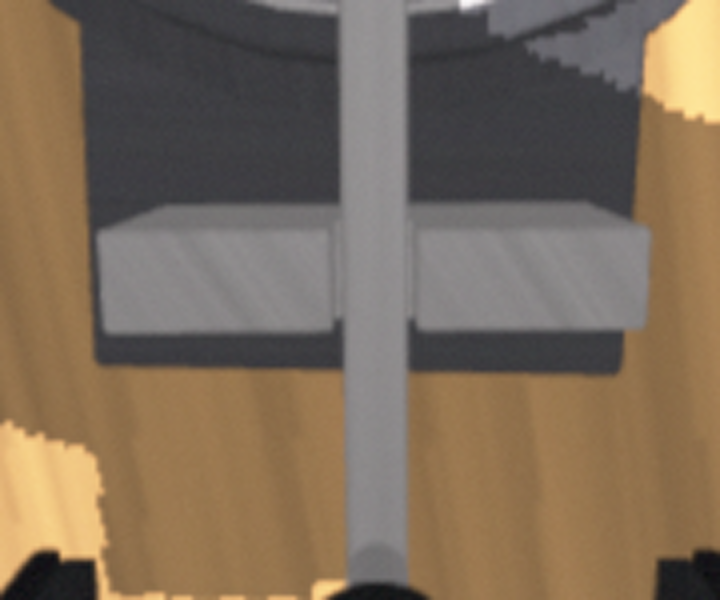

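Request:
{"name": "step_arm", "arguments": {"steps": [[-1, 0, 0, -0.3, 0, 0, 0], [-1, 0, 0, -0.6, 0, 0, 0], [-1, 0, 0, -0.9, 0, 0, 0], [-1, 0, 0, -0.9, 0, 0, 0], [-1, 0, 0, -0.9, 0, 0, 0], [-1, 0, 0, -0.9, 0, 0, 0], [-1, 0, 0, -0.6, 0, 0, 0], [-1, -0.5, 0.5, 0, 0, 0, 0], [-1, 0, 0, 0, 0, 0, 0], [-1, 0, 0, 0, 0, 0, 0]]}}

```text
time: 18.75
position: [0.4829, -0.1267, 0.4005]
tool_rot: [0.996, -0.087, 0.0, -0.0]
ft_force: [-0.3, 0.5, 0.2]
grip_width: 0.087
```

```bash
python3 - <<'E'
from h import *
from rig import status,eyes
rep(status.get_obs())
p,d=eyes.camera("side"); np.savez("pics/side12.npz",p=p,d=d,**eyes.camera_info("side")); cv2.imwrite("pics/side12.png",cv2.cvtColor(p,cv2.COLOR_RGB2BGR))
p,d=eyes.camera("wrist"); np.savez("pics/wrist12.npz",p=p,d=d,**eyes.camera_info("wrist")); cv2.imwrite("pics/wrist12.png",cv2.cvtColor(p,cv2.COLOR_RGB2BGR))
E
```

```text
t 18.75 F [-0.29  0.48  0.25] M [-0.12   0.035 -0.056] w 0.087 b -1.8115 r 0.1764 z 0.2365
```

View pics/side12.png

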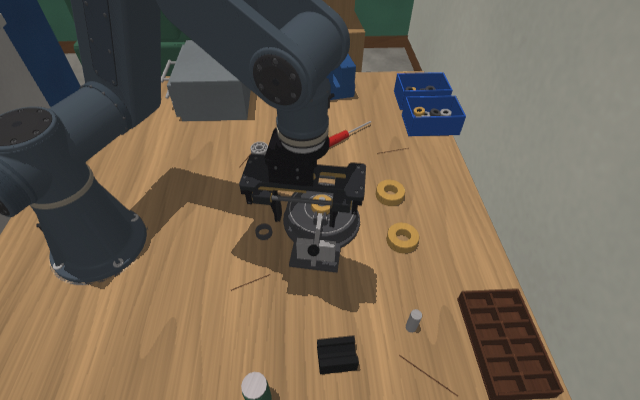

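View pics/wrist12.png

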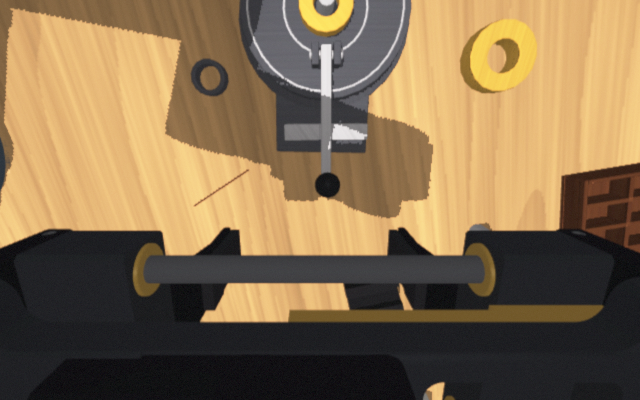

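```bash
python3 - <<'E'
from h import *
s,w=load("side12"),load("wrist12")
ks,a=blob(s["p"].max(2)<35,(304,240,325,262)); kw,b=blob(w["p"].max(2)<40,(308,168,348,202)); print(ks,a,kw,b)
K,r=tri(ray(s,*ks),ray(w,*kw)); v=K[:2]-S; print("knob",K.round(4),np.round(r,4),"r",np.hypot(*v),"b",np.arctan2(v[1],v[0]))
p=s["p"][190:275,280:360];cv2.imwrite("pics/fin.png",cv2.resize(cv2.cvtColor(p,cv2.COLOR_RGB2BGR),None,fx=7,fy=7,interpolation=cv2.INTER_CUBIC))
E
```

```text
[313. 250.] [308 245  11  11  97] [327.22093023 184.49069767] [316 173  23  24 430]
knob [ 0.4983 -0.1155  0.1063] [0.0003 0.0003] r 0.16237474959812223 b -1.7359626786223892
```

View pics/fin.png

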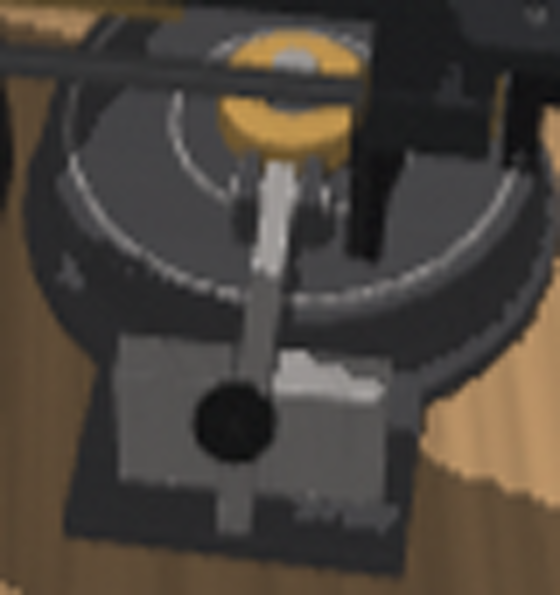

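```bash
python3 -c "
from rig import robot
print(robot.hand_in())"
```

```text
the job is handed in; nothing more can be done
None
```

The turntable is locked: the bar is fully home in the keeper's notch, the gripper has let go, and the job is handed in at about 19 s. No verdict was reported.

**What I did**
- I gripped the ball knob, lifted the bar to about 0.27 rad and swung the turntable about 0.8 rad until the bar was over the keeper.
- I touched down lightly on the keeper's top, with at most about 8 N on the wrist at any reading. The first slide stuck on friction after about 2 mm, so I eased the bar off.
- I centred it over the notch using the wrist camera and lowered it in at a 6 N grip until it met its stop with about 6 N upward. I then opened the jaws and withdrew.

**Last checks**
- **Knob:** it measures 106 mm high. Level is 108 mm, and the bar resting on the keeper's top would put it near 124 mm.
- **Bar:** it sits inside the notch, about 0.02–0.03 rad from my rough estimate of the keeper's middle place (limit 0.145).
- **Ring and bystanders:** the brass ring is still round its pin, and the bystanders in view look undisturbed. I judged both by eye, not by measurement.
- **Gripper:** it is open, clear of everything, and its force reads near zero.

**Small disagreement:** the knob's radius measured 162 mm against the expected 165 mm. I put this down to calibration and spindle-estimate error.

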